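Snap the askew fuse box cover back on its pins

TASK

The white cover of the fuse box has been laid back askew and is riding on top of the four locating pins. Without hammering or forcing it, shift it until all four holes drop over the pins, then press it down past both orange spring clips until it is fully home, flat on the box all round, and let go. Leave the torch, the tin and the roll of thread tape where they are.

Things in the scene. Friction and masses are not known exactly. Their poses are not given: they have to be found in the camera images.
- fuse_box: Grey fuse box fixed to the worktop, an open tray 154 x 102 mm, rim 60 mm up. Origin: centre of its underside; x along its long side, z up. At each x end (y = 0) a tower 40 mm wide reaches x = +-99 mm and holds an orange spring clip, top 12 mm above the rim, whose nose overhangs the seated cover by 2 mm and takes up to about 10 N to pass.
- seat (a point): Centre of the box's rim plane, 60 mm above the box's origin, same axes. The four steel pins (10 mm diameter, tops tapered to 7 mm) stand at x = +-50, y = +-29 mm about it and reach 13 mm above the rim. When the cover is home the cover's origin is at this point.
- cover: Loose white cover plate, 160 x 108 x 13 mm, about 0.25 kg, fits either way round. Origin: centre of its underside; x along its long side, z up. Four 12.5 mm through holes at x = +-50, y = +-29 mm. Two finger pockets in its top, 36 mm (x) by 34 mm (y), 9 mm deep, at x = +-52 mm, y = 0. Underside above the rim: 13 mm riding on the pins, about 9 to 10 mm dropped over them and on the clips, 0 home.
- cover_end_a (a point): Centre of the floor of the cover's pocket at x = +52 mm, 4 mm above the cover's underside.
- cover_end_b (a point): Centre of the floor of the cover's pocket at x = -52 mm, 4 mm above the cover's underside.
- torch: Loose black pocket torch, 34 x 131 x 34 mm, lying behind the box. Bystander.
- tin: Loose round green and white tin, 77 mm diameter, 40 mm high. Bystander.
- thread_tape: Loose pink roll of thread tape, 53 mm diameter, 14 mm high. Bystander.

How it is judged (in metres and radians):
At the end, for the whole second after the job is handed in: The cover lies home on the box: both pocket floors within 2 mm of their seated height (4 mm above the rim), tilted less than 0.025 rad, centred on the box within 4 mm and aligned with it within 0.05 rad, at rest (z of each of cover_end_a, cover_end_b in the frame of seat below 0.006 m and angle between cover's own z axis and vertical below 0.025 rad and horizontal distance between cover and seat below 0.004 m and angle between the x axis of cover and the x axis of fuse_box, either way round below 0.05 rad and linear speed of cover below 0.01 m/s); the robot touches nothing.
It fails at once if the cover is hammered or forced: the fingers press on it with more than 60 N (contact force between the fingers and cover above 60 N).
It fails at once if the torch is moved more than 20 mm (distance of torch from where it was at the start of the episode above 0.02 m).
It fails at once if the tin is moved more than 20 mm (distance of tin from where it was at the start of the episode above 0.02 m).
It fails at once if the roll of thread tape is moved more than 20 mm (distance of thread_tape from where it was at the start of the episode above 0.02 m).
It also fails if it takes over 48 s, if anything falls off the work surface, if the arm or the gripper's body presses on something with over 40 N, if the wrist force passes 120 N, or if a joint passes its speed limit or range.

ROBOT

A 6-joint arm with a two-finger parallel gripper is mounted at the origin on a cart in front of the work surface, level with it; the furniture and walls round the work are solid. World frame = base frame: x ahead of the robot, y to its left, z up, the work surface at z = 0. Lengths are in m, angles in degrees, forces in N, time in s.
With the tool pointing down it reaches from about 0.4 to 0.825 m from the base axis. Payload 7 kg.
Tool frame: the origin (TCP) lies midway between the tips of the shut fingers; the grasp point (between the pads) lies 19 mm behind it; z points along the fingers, y is the direction in which the jaws open and shut (so a half turn about z gives the same grasp; the last joint's range is limited). The gripper opens to 88 mm and grips with 3 to 60 N. Pads are 19 mm wide; open, the fingers measure 130 mm over their backs; the gripper's body (78 mm by 193 mm) begins 47 mm behind the grasp point.
Start: joints at [82.225, 20.546, 0.682, 0, -70.136, -16.507], TCP at [0.278, 0.615, 0.194] pointing down, gripper open.
Joint ranges: [-176.03, 176.03], [-82.01, 121.73], [-58.28, 71.71], [-173.87, 95.51], [-174.79, -0.11], [-173.66, 173.66]. Speed limits (degrees/s): [136.94, 136.94, 172.46, 180, 180, 180].

INTERFACE

Orientations are given as a 3x3 rotation matrix whose columns are the frame's x, y, z axes.
In Python, from rig import robot gives the robot as it stands. Calls block until the motion is done:
- robot.goto(position, orientation): joint-space move of the TCP to a pose.
- robot.servo_line(position, ori=None, speed=0.15): straight line of the TCP; ori=None keeps the orientation; speed is the mean speed in m/s.
- robot.movej(angles): joint-space move.
- robot.move_gripper(opening): opening from 0.0 (shut) to 1.0 (fully open); the grip force is fixed at half the most; returns when the fingers have stopped.
- robot.dwell(seconds).
- robot.ik(position, orientation): joint angles nearest the present ones, or None.
- robot.grab_frame(name): name is "side" or "top" or "wrist"; returns (picture, depth): 480x640x3 uint8, red, green, blue; 480x640 float32, m along the optical axis (not along the pixel's ray), 0 where there is no reading.
- robot.camera_info(name): a dict with "vfov" (degrees; the focal length in pixels is half the picture's height over the tangent of half this angle, whatever the lens; pixels are square), "cx", "cy" (the principal point, pixels), "k1" (the pictures are not rectified: a ray, as slopes to the right and down, at radius r is drawn at 1 + k1 r^2 times it, then the intrinsics apply), "view" (4x4, takes a point from world to camera coordinates); the wrist camera has in their place "T_tool_cam" (4x4, takes a point from camera to tool coordinates, whose origin is the TCP and whose axes are the flange's). Camera axes: x right, y down, z forward; pixel columns grow to the right and rows downward; lengths in m; the calibration is good to about 2 mm. A picture is of the moment at which its call begins: read the wrist's pose just before it. camera_info takes no time and is no camera call.
A pose or a line that the arm cannot do raises robot.Unreachable and nothing moves.
- robot.job_done(): hands the job in, once; it reports no verdict.
Readings, each from a call of its own:
- robot.read_t(): time.
- robot.read_qpos(): joint angles.
- robot.read_qvel(): joint speeds.
- robot.read_effort(): joint torques, N m.
- robot.read_position(): TCP position.
- robot.read_tcp_rot(): TCP orientation.
- robot.read_force(): force on the tool from outside, world axes, zero at the start.
- robot.read_ft_torque(): the same for the moment, N m.
- robot.read_grip_width(): opening from 0.0 (shut) to 1.0 (fully open).
Only numpy, scipy, OpenCV 4.12 (cv2) and the standard library are available. Lean on these libraries where they do the work, as an engineer would, in place of code of your own. Each camera call takes 0.05 s, during which the arm holds its last target. There are 200 camera calls.

## Working session

There is one attempt and no reset: what is moved stays moved. The work goes in short steps, each a Python script; the robot and the scene stay as the last script left them, time stands still between calls to the robot, and variables do not carry over. Pictures are saved under pics/ and viewed, about 8 in all and at most 12, crops included, and the job is handed in when it is done.

```bash
ls; mkdir -p pics; cat > h.py <<'E'
import numpy as np, cv2
from rig import robot
def save(n,im): cv2.imwrite(f'pics/{n}.png',cv2.cvtColor(im,cv2.COLOR_RGB2BGR))
def cam(name):
    c=robot.camera_info(name)
    f=240/np.tan(np.radians(c['vfov'])/2)
    K=np.array([[f,0,c['cx']],[0,f,c['cy']],[0,0,1.]])
    if name=='wrist':
        T=np.eye(4);T[:3,:3]=robot.read_tcp_rot();T[:3,3]=robot.read_position()
        Tw=T@np.array(c['T_tool_cam'])
    else: Tw=np.linalg.inv(np.array(c['view']))
    return K,np.array([c['k1'],0,0,0.]),Tw
def ray(C,uv):
    K,D,T=C
    p=cv2.undistortPoints(np.asarray(uv,float).reshape(-1,1,2),K,D).reshape(-1,2)
    d=np.c_[p,np.ones(len(p))]
    return T[:3,3],d@T[:3,:3].T
def onplane(C,uv,z):
    o,d=ray(C,uv); return o+d*((z-o[2])/d[:,2])[:,None]
def withdepth(C,uv,dep):
    o,d=ray(C,uv); uv=np.asarray(uv).reshape(-1,2).astype(int)
    return o+d*dep[uv[:,1],uv[:,0]][:,None]
E
python3 - <<'E'
from h import *
for n in ['top','side']:
    im,d=robot.grab_frame(n); save(n+'0',im); np.savez(f'pics/{n}0.npz',im=im,d=d); C=cam(n); print(n,C[0][0,0],C[1][0],C[2].round(3).tolist())
c=robot.camera_info('wrist');print(c)
print(robot.read_t(),robot.read_tcp_rot())
E
```

```text
pics
top 452.5937550115394 0.0236647663265697 [[0.0, -0.986, 0.166, 0.462], [-1.0, -0.0, 0.002, -0.314], [-0.002, -0.166, -0.986, 0.92], [0.0, 0.0, 0.0, 1.0]]
side 580.8345547947465 -0.1341219847582572 [[0.413, -0.614, 0.672, 0.019], [-0.91, -0.274, 0.309, -0.569], [-0.006, -0.74, -0.673, 0.64], [0.0, 0.0, 0.0, 1.0]]
{'vfov': 60.825793051137026, 'cx': 317.78805550544064, 'cy': 240.790928989819, 'k1': -0.03523126627022171, 'T_tool_cam': array([[ 3.82765467e-04, -9.59984173e-01, -2.80053996e-01,
         7.55481306e-02],
       [ 9.99999927e-01,  3.69757931e-04,  9.92797017e-05,
        -8.70112154e-04],
       [ 8.24524404e-06, -2.80054014e-01,  9.59984244e-01,
        -1.91653831e-01],
       [ 0.00000000e+00,  0.00000000e+00,  0.00000000e+00,
         1.00000000e+00]])}
0.1 [[ 9.11491129e-01 -4.11319409e-01 -5.15003158e-04]
 [-4.11319714e-01 -9.11490015e-01 -1.43007080e-03]
 [ 1.18795640e-04  1.51532780e-03 -9.99998845e-01]]
```

View pics/top0.png

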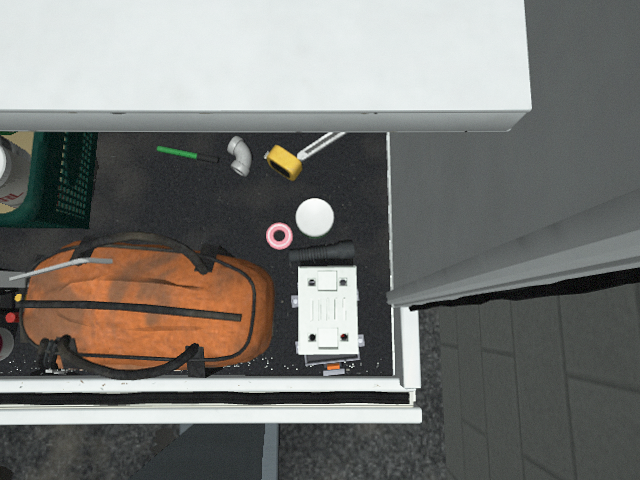

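View pics/side0.png

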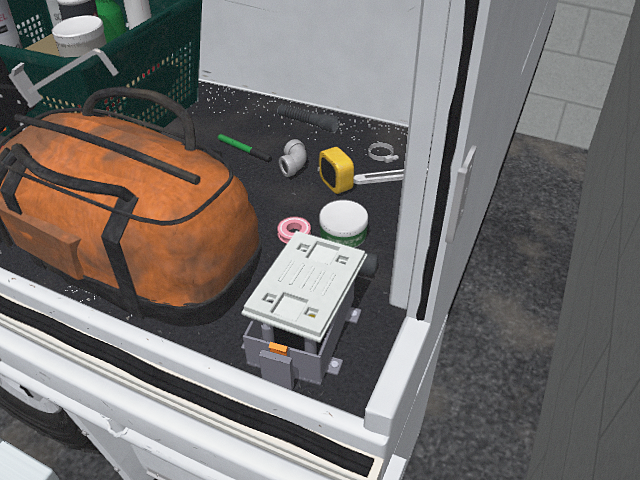

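The top view shows the white cover at about (328,310), with its long side nearly along world x. The grey box's near end and orange clip show at (333,368), and the torch is behind at (322,253). The side view shows the cover riding high, with the near clip at (278,348). Next I'll measure the cover and choose a wrist view.

```bash
python3 - <<'E'
from h import *
z=np.load('pics/top0.npz');im,d=z['im'],z['d'];C=cam('top')
print(onplane(C,[[298,266],[355,266],[358,352],[298,355]],.086).round(4).tolist())
pts=[[328,330],[328,300],[333,367],[314,217],[322,253],[279,236],[230,300],[150,300],[250,100],[250,125],[395,320],[330,390],[400,250]]
print(np.c_[pts,withdepth(C,pts,d).round(3)])
# orange
hsv=cv2.cvtColor(im,cv2.COLOR_RGB2HSV);m=cv2.inRange(hsv,(3,120,120),(22,255,255));m[:,:290]=0
n,l,s,c=cv2.connectedComponentsWithStats(m)
for i in range(1,n):
  if s[i,4]>5: print(s[i],c[i],onplane(C,[c[i]],.072))
c0=onplane(C,[[328,310]],.086)[0]
R=np.array([[1,0,0],[0,-1,0],[0,0,-1.]])
for off in [(0,0)]:
  for yaw in (0,90,180,-90):
    a=np.radians(yaw);Rz=np.array([[np.cos(a),-np.sin(a),0],[np.sin(a),np.cos(a),0],[0,0,1]])
    for zz in (.12,.2,.25): print(yaw,zz,robot.ik([c0[0],c0[1],zz],Rz@R))
E
```

```text
[[0.5621, -0.2816, 0.086], [0.5622, -0.3872, 0.086], [0.407, -0.3903, 0.086], [0.4017, -0.2827, 0.086]]
[[ 3.28e+02  3.30e+02  4.46e-01 -3.37e-01  7.80e-02]
 [ 3.28e+02  3.00e+02  4.99e-01 -3.37e-01  8.70e-02]
 [ 3.33e+02  3.67e+02  3.79e-01 -3.46e-01  7.00e-02]
 [ 3.14e+02  2.17e+02  6.66e-01 -3.11e-01  3.70e-02]
 [ 3.22e+02  2.53e+02  5.95e-01 -3.27e-01  2.80e-02]
 [ 2.79e+02  2.36e+02  6.35e-01 -2.39e-01  2.00e-03]
 [ 2.30e+02  3.00e+02  4.62e-01 -3.14e-01  9.20e-01]
 [ 1.50e+02  3.00e+02  4.94e-01 -5.70e-02  2.10e-01]
 [ 2.50e+02  1.00e+02  6.18e-01 -2.67e-01  6.17e-01]
 [ 2.50e+02  1.25e+02  6.11e-01 -2.64e-01  5.89e-01]
 [ 3.95e+02  3.20e+02  4.64e-01 -4.72e-01  8.00e-03]
 [ 3.30e+02  3.90e+02  3.33e-01 -3.42e-01  2.50e-02]
 [ 4.00e+02  2.50e+02  5.91e-01 -4.70e-01  9.30e-02]]
[290 153  11  25 101] [294.96039604 166.58415842] [[ 0.75940169 -0.27386106  0.072     ]]
[327 364  13   6  62] [332.85483871 366.41935484] [[ 0.38058904 -0.34553861  0.072     ]]
0 0.12 [-15.92551419  15.75165685 -16.49595511   0.         -57.75238804
 105.92551419]
0 0.2 [-15.92551419  12.1581519  -10.2
[... 258 characters left out ...]
.1581519   -10.21523258    0.          -67.62661552
 -164.07448581]
90 0.25 [ -15.92551419   10.56787404   -5.68549007    0.          -73.74663589
 -164.07448581]
180 0.12 [-15.92551419  15.75165685 -16.49595511   0.         -57.75238804
 -74.07448581]
180 0.2 [-15.92551419  12.1581519  -10.21523258   0.         -67.62661552
 -74.07448581]
180 0.25 [-15.92551419  10.56787404  -5.68549007   0.         -73.74663589
 -74.07448581]
-90 0.12 [-15.92551419  15.75165685 -16.49595511   0.         -57.75238804
  15.92551419]
-90 0.2 [-15.92551419  12.1581519  -10.21523258   0.         -67.62661552
  15.92551419]
-90 0.25 [-15.92551419  10.56787404  -5.68549007   0.         -73.74663589
  15.92551419]
```

```bash
python3 - <<'E'
from h import *
z=np.load('pics/top0.npz');d=z['d'];C=cam('top')
vv,uu=np.mgrid[0:480:4,0:640:4];uv=np.c_[uu.ravel(),vv.ravel()]
P=withdepth(C,uv,d);P=P[d[uv[:,1],uv[:,0]]>0]
for lo,hi in [(-.3,-.2),(-.2,-.1),(-.1,0),(0,.1),(.1,.2),(.2,.3),(.3,.4),(.4,.6)]:
  print(lo,[float(P[(P[:,1]>lo)&(P[:,1]<hi)&(P[:,0]>a)&(P[:,0]<a+.1),2].max(initial=-1).round(2)) for a in (.2,.3,.4,.5,.6,.7)])
for lo in (-.46,-.5,-.54):
  print(lo,[float(P[(P[:,1]>lo-.04)&(P[:,1]<lo)&(P[:,0]>a)&(P[:,0]<a+.05),2].max(initial=-1).round(2)) for a in np.arange(.25,.65,.05)])
import time
Rv=np.array([[0,1,0],[1,0,0],[0,0,-1.]])
q0=robot.read_qpos();p=robot.read_position()
robot.servo_line([p[0]*.8,p[1]*.8,.36],speed=.25)
q=np.array(robot.read_qpos());print(q.round(1))
T=[.47,-.30,.2]
qt=np.array(robot.ik([.47,-.30,.36],Rv));print(qt.round(1),robot.read_t())
qm=q.copy();qm[0]=qt[0];qm[5]=qt[5];robot.movej(qm);print(robot.read_position(),robot.read_t())
robot.goto([.47,-.30,.36],Rv);robot.servo_line([.47,-.30,.21],speed=.2)
C=cam('wrist');im,d=robot.grab_frame('wrist');save('w1',im);np.savez('pics/w1.npz',im=im,d=d,T=C[2]);print(robot.read_t(),robot.read_force(),robot.read_qpos())
E
```

```text
-0.3 [-0.02, 0.06, 0.19, 0.19, 0.62, 0.07]
-0.2 [-0.02, 0.23, 0.23, 0.23, 0.62, 0.04]
-0.1 [-0.02, 0.24, 0.22, 0.32, 0.62, 0.01]
0 [-0.02, 0.24, 0.24, 0.32, 0.17, 0.01]
0.1 [-0.02, 0.16, 0.22, 0.26, 0.27, 0.27]
0.2 [-0.01, 0.03, 0.15, 0.15, 0.1, 0.19]
0.3 [-0.02, -0.0, 0.0, 0.0, 0.0, -1.0]
0.4 [-1.0, -1.0, -1.0, -1.0, -1.0, -1.0]
-0.46 [-0.02, 0.07, 0.07, 0.08, 0.7, 0.71, 0.71, 0.72]
-0.5 [-0.02, 0.03, 0.07, -1.0, 0.07, -1.0, -1.0, -1.0]
-0.54 [-1.0, -1.0, -1.0, -1.0, -1.0, -1.0, -1.0, -1.0]
[ 86.5   4.1   0.4  -0.  -86.4 -20.8]
[ 127.3  -79.2    2.5    0.  -171.6   52.7] 1.1083
[-0.15297891  0.51742563  0.35799372] 2.5167Traceback (most recent call last):
  File "<stdin>", line 17, in <module>
rig.Unreachable: the arm cannot follow that straight line within its joint ranges
```

The IK picked a backward-folded solution and the move followed it. I'll back out the same way, then use the forward configuration explicitly.

```bash
cat > pre.py <<'E'
from h import *
Rv=np.array([[0,1,0],[1,0,0],[0,0,-1.]])
E
python3 - <<'E'
from pre import *
print(np.round(robot.read_qpos(),1),robot.read_force(),robot.read_t())
robot.movej([127.3,4.1,.4,0,-86.4,52.7])
robot.movej([-32.5,4.1,.4,0,-86.4,0]);print(robot.read_position(),robot.read_t())
q=np.array(robot.read_qpos())
for R in (Rv,-Rv*np.array([1,1,-1])): print(np.round(robot.ik([.47,-.30,.36],R),1),np.round(robot.ik([.47,-.30,.21],R),1))
E
```

```text
[ 127.3  -79.1    2.5   -0.  -171.6   52.7] [1.28181638 0.13222077 0.30721212] 6.0917
[ 0.32331458 -0.43270392  0.35847292] 13.3583
[ 127.3  -79.2    2.5    0.  -171.6   52.7] [ -12.4    8.9  -12.9    0.   -68.1 -167.6]
[-12.4   5.8   2.5   0.  -86.7  12.4] [-12.4   8.9 -12.9   0.  -68.1  12.4]
```

```bash
sed -i 's/^Rv=.*/Rv=np.array([[0,-1,0],[-1,0,0],[0,0,-1.]])/' pre.py
python3 - <<'E'
from pre import *
robot.movej(robot.ik([.47,-.30,.23],Rv));print(robot.read_t(),robot.read_position())
C=cam('wrist');im,d=robot.grab_frame('wrist');save('w1',im);np.savez('pics/w1.npz',im=im,d=d,T=C[2]);print(robot.read_t(),robot.read_force())
E
```

```text
14.3 [ 0.47017187 -0.30062621  0.2309837 ]
14.35 [-0.01290704 -0.59706804 -0.32179014]
```

View pics/w1.png

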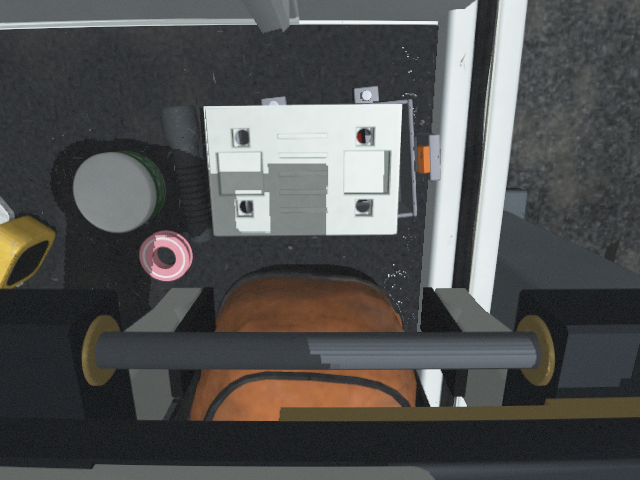

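The wrist picture shows the cover at (205–402, 105–236), shifted off the box rim edge, which runs (412,100)–(416,215). The near clip is at (425,159), the feet at (274,101) and (367,95), and the four holes at about (240,137), (365,135), (246,207) and (363,206). I'll enlarge that region.

```bash
python3 - <<'E'
from pre import *
im=np.load('pics/w1.npz')['im'][85:245,190:450]
g=cv2.resize(im,None,fx=3,fy=3,interpolation=cv2.INTER_CUBIC)
g=(255*(g/255.)**.5).astype(np.uint8);save('w1c',g)
E
```

```text
(no output)
```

View pics/w1c.png

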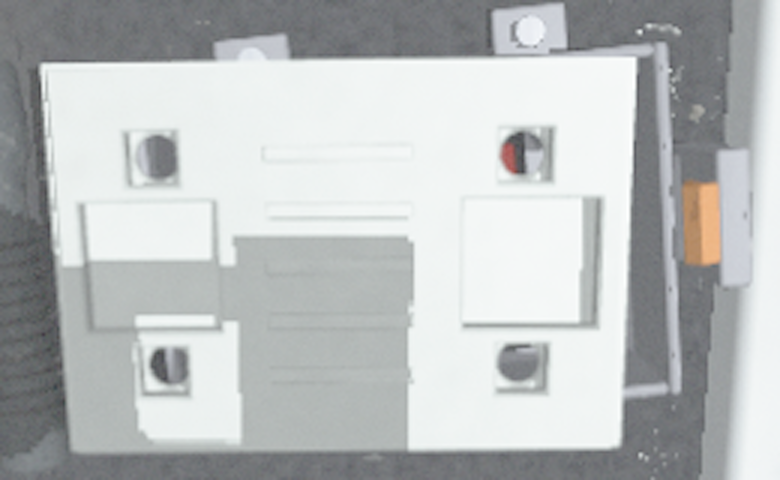

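```bash
cat >> pre.py <<'E'
def load(n):
    z=np.load(f'pics/{n}.npz'); K,D,_=cam('wrist'); return z['im'],z['d'],(K,D,z['T'])
def crop2full(p,u0,v0,s): return np.array(p,float)/s-.5*(1-1/s)+[u0,v0]
E
python3 - <<'E'
from pre import *
im,d,C=load('w1')
f=lambda p:crop2full(p,190,85,3)
cov=f([[40,64],[637,57],[622,447],[72,452]])
P=onplane(C,cov,.086);print(P.round(4).tolist())
print('sides',[float(np.linalg.norm(P[i]-P[(i+1)%4]).round(4)) for i in range(4)],'c',P.mean(0))
for i,j in ((1,0),(2,3),(1,2),(0,3)): v=P[j]-P[i];print(np.degrees(np.arctan2(v[1],v[0])).round(2))
grid=f([[60,100],[600,100],[590,420],[350,90],[110,420],[350,400]])
print('top depth',withdepth(C,grid,d).round(4).tolist())
fl=f([[150,230],[520,260]]);print('floor',withdepth(C,fl,d).round(4).tolist())
r=onplane(C,f([[657,46],[672,388]]),.06);v=r[1]-r[0];print('rim',r.round(4).tolist(),np.degrees(np.arctan2(-v[0],v[1])), np.linalg.norm(v),'mid',r.mean(0))
print('clip',onplane(C,f([[702,222]]),.072),withdepth(C,f([[702,222],[735,220],[664,200]]),d).round(4).tolist())
print('tower',onplane(C,f([[748,150],[748,284]]),.068))
print('feet',withdepth(C,f([[505,44],[555,44],[530,30],[230,52],[252,52]]),d).round(4).tolist())
h=f([[151,156],[526,154],[169,367],[520,363]]);H=onplane(C,h,.086);print('holes',H.round(4).tolist(),H.mean(0),withdepth(C,h,d)[:,2])
E
```

```text
[[0.5609, -0.3879, 0.086], [0.4044, -0.3895, 0.086], [0.4029, -0.2837, 0.086], [0.5598, -0.2822, 0.086]]
sides [0.1565, 0.1058, 0.1569, 0.1057] c [ 0.4820147  -0.33581227  0.086     ]
0.56
0.53
90.81
90.63
top depth [[0.556, -0.3788, 0.087], [0.4139, -0.3786, 0.0874], [0.4125, -0.2918, 0.0868], [0.4795, -0.381, 0.0869], [0.5478, -0.2922, 0.0883], [0.4802, -0.2976, 0.0868]]
floor [[0.5355, -0.344, 0.0788], [0.4327, -0.3356, 0.0781]]
rim [[0.3939, -0.3935, 0.06], [0.3835, -0.2951, 0.06]] 5.981493900582705 0.09897155682277765 mid [ 0.38869815 -0.34430554  0.06      ]
clip [[ 0.38091995 -0.34566778  0.072     ]] [[0.3808, -0.3456, 0.0714], [0.3694, -0.3456, 0.0641], [0.3896, -0.351, 0.0611]]
tower [[ 0.36825784 -0.36536981  0.068     ]
 [ 0.36530815 -0.32767145  0.068     ]]
feet [[0.4316, -0.3967, 0.0052], [0.4154, -0.3968, 0.005], [0.424, -0.4009, 0.0083], [0.5207, -0.3943, 0.0053], [0.513, -0.3941, 0.0106]]
holes [[0.5329, -0.3642, 0.086], [0.4328, -0.3647, 0.086], [0.5308, -0.3069, 0.086], [0.4327, -0.308, 0.086]] [ 0.48228899 -0.33592787  0.086     ] [0.05636986 0.0047063  0.06062466 0.00986064]
```

Measurements agree:

| | Centre | Yaw | Cross-checks |
|---|---|---|---|
| Cover | (0.482, -0.336) | about 0.6° | Top at 0.087 and pocket floors at 0.078, as expected when riding on the pins |
| Box | about (0.4637, -0.3366) | about 6° | Rim edge, clip and feet are consistent |

I'll put the open fingers in both pockets, close almost onto the rib between them, then shift and turn the cover.

```bash
cat >> pre.py <<'E'
def Ry(deg):
    a=np.radians(deg);return np.array([[np.cos(a),-np.sin(a),0],[np.sin(a),np.cos(a),0],[0,0,1]])@Rv
def down(F0,lim,zmin,step=.001,speed=.02):
    while 1:
        p=np.array(robot.read_position());f=robot.read_force()[2]-F0[2]
        if f>lim or p[2]-step<zmin: return p,f
        global zc
        zc-=step; q=np.array([xy[0],xy[1],zc]); robot.servo_line(q,speed=speed)
def snap(n):
    C=cam('wrist');im,d=robot.grab_frame('wrist');save(n,im);np.savez(f'pics/{n}.npz',im=im,d=d,T=C[2])
E
python3 - <<'E'
import pre
from pre import *
xy=np.array([.482,-.336]);pre.xy=xy
robot.move_gripper(.9);robot.movej(robot.ik([*xy,.13],Ry(.6)))
robot.servo_line([*xy,.095],speed=.1)
F0=np.array(robot.read_force());np.save('F0.npy',F0);print('F0',F0,robot.read_t())
robot.servo_line([*xy,.083],speed=.05)
print(robot.read_position(),robot.read_force()-F0)
pre.zc=.083
print(pre.down(F0,2.,.074),pre.zc,robot.read_t())
robot.move_gripper(.80);print(robot.read_grip_width(),robot.read_force()-F0,robot.read_t())
snap('w2')
E
```

```text
F0 [ 0.06082687 -0.5002997   0.35825375] 15.8
[ 0.48176937 -0.33595505  0.08266808] [-0.13066824  0.32738235 -0.15565232]
(array([ 0.48197753, -0.33597688,  0.07492039]), np.float64(0.06386079201627232)) 0.075 18.1917
0.7952322092765218 [-0.75414034  0.20542809 -0.02265624] 18.6333
```

View pics/w2.png

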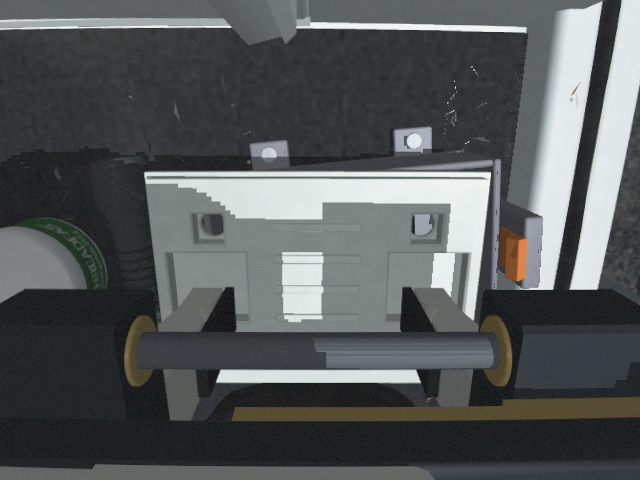

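The fingers are in both pockets around the rib at (235–400, 290), with no contact force yet. The upper two holes show at (210,225) and (425,222), with a pin in view in the right one. Next I'll touch the floor lightly, then shift and turn.

```bash
python3 - <<'E'
import pre
from pre import *
F0=np.load('F0.npy');xy=np.array([.482,-.336]);pre.xy=xy;pre.zc=.075
print(pre.down(F0,2.,.070),pre.zc,robot.read_t())
z=pre.zc
t=np.array([.4637,-.3366])
for s in (.5,1.):
    p=xy+(t-xy)*s
    robot.servo_line([*p,z],Ry(.6+6.4*s),speed=.03)
    print(robot.read_position(),(np.array(robot.read_force())-F0).round(2),np.round(robot.read_ft_torque(),2),robot.read_t())
snap('w3')
E
```

```text
(array([ 0.48194923, -0.33599637,  0.07090551]), np.float64(-0.14933755699955506)) 0.071 19.6833
[ 0.47288582 -0.33636363  0.07113145] [ 0.09  0.13 -0.78] [ 0.04 -0.08 -0.01] 20.1417
[ 0.463837   -0.33669137  0.07112015] [ 0.31  1.36 -0.13] [ 0.12 -0.02 -0.02] 20.6
```

View pics/w3.png

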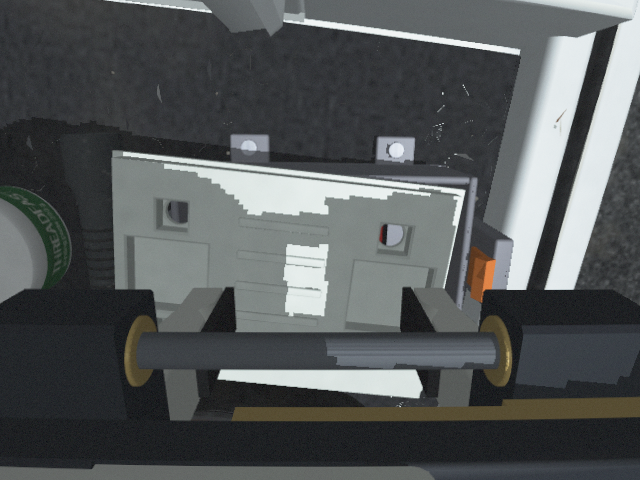

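The cover didn't move: its pose in w3 is the same as before, there was no contact force, and the finger ends (235,290)/(400,290) look well above the TCP. The opened fingers' tips seem to lie behind the shut-finger TCP. I'll measure that from depth.

```bash
python3 - <<'E'
from pre import *
im,d,C=load('w3')
for p in [(205,295),(220,300),(190,300),(195,320),(228,292),(232,320),(440,300),(420,300),(408,320),(445,330),(190,390),(210,385),(180,410),(440,390)]:
    print(p,withdepth(C,[p],d).round(4).tolist(),im[p[1],p[0]])
# fingers: points with z>.09 & in front
vv,uu=np.mgrid[250:330:1,150:480:2];uv=np.c_[uu.ravel(),vv.ravel()]
P=withdepth(C,uv,d);m=(P[:,2]>.094)&(P[:,2]<.2)&(d[uv[:,1],uv[:,0]]>0);Q=(P[m]-[.4638,-.3367,.0711])@Ry(7)
print(len(Q),Q.min(0),Q.max(0))
for s in (1,-1):
  q=Q[(s*Q[:,1]>0)&(abs(Q[:,1])<.07)&(Q[:,0]<.012)];print(s,np.percentile(q,[1,50,99],axis=0).round(4).tolist())
E
```

```text
(205, 295) [[0.5086, -0.342, 0.1176]] [ 98 103 100]
(220, 300) [[0.5025, -0.3412, 0.1188]] [33 34 29]
(190, 300) [[0.5131, -0.3413, 0.122]] [ 99 103 101]
(195, 320) [[0.507, -0.3414, 0.1368]] [101 105 103]
(228, 292) [[0.5009, -0.3417, 0.1119]] [32 32 32]
(232, 320) [[0.4985, -0.3297, 0.1123]] [20 15 18]
(440, 300) [[0.4192, -0.3522, 0.1206]] [102 106 104]
(420, 300) [[0.4268, -0.3513, 0.1206]] [88 92 89]
(408, 320) [[0.4295, -0.342, 0.1196]] [27 24 27]
(445, 330) [[0.4249, -0.3525, 0.1457]] [101 104 102]
(190, 390) [[0.5024, -0.3284, 0.1567]] [87 90 87]
(210, 385) [[0.498, -0.3252, 0.1491]] [16 20 17]
(180, 410) [[0.5022, -0.3293, 0.1669]] [87 92 90]
(440, 390) [[0.4249, -0.335, 0.1527]] [88 91 90]
2635 [-0.01031067 -0.05349906 -0.11046504] [ 0.03774056  0.05286793 -0.0328889 ]
1 [[-0.0067, 0.0346, -0.0728], [0.0099, 0.0408, -0.0548], [0.0108, 0.0518, -0.0344]]
-1 [[-0.0066, -0.0524, -0.0727], [0.01, -0.0414, -0.0551], [0.0109, -0.0351, -0.0341]]
```

Tips lie 33–34 mm behind the TCP at this opening, so they never reached the cover. I'll go back over it and descend with the real offset until contact.

```bash
python3 - <<'E'
import pre
from pre import *
F0=np.load('F0.npy');xy=np.array([.482,-.336]);pre.xy=xy
robot.servo_line([*xy,.075],Ry(.6),speed=.1)
robot.move_gripper(.84);F0=np.array(robot.read_force());np.save('F0.npy',F0)
robot.servo_line([*xy,.052],speed=.06)
print(robot.read_t(),robot.read_force()-F0)
pre.zc=.052
print(pre.down(F0,2.,.034,speed=.03),pre.zc,robot.read_t())
z=pre.zc+.002
robot.servo_line([*xy,z],speed=.03)
robot.move_gripper(.80);print(robot.read_grip_width(),robot.read_force()-F0,robot.read_t())
snap('w4')
E
```

```text
21.8583 [ 0.80606092  0.01200433 -0.30500676]
(array([ 0.48204978, -0.33606047,  0.04489406]), np.float64(7.221498359619755)) 0.04399999999999999 23.8583
0.796610877781047 [-0.79430057 -0.33296784 -0.31266314] 24.45
```

View pics/w4.png

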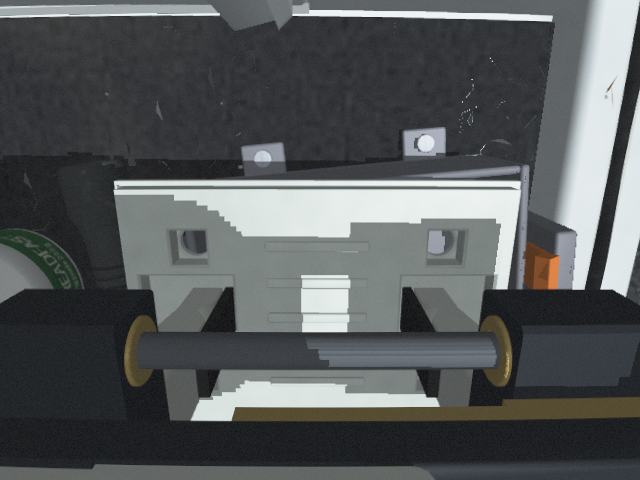

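Contact came at TCP z 0.0445, as expected, and the pads now sit against the pocket inner walls at (235,·) and (400,·). Shifting the cover to the box pose.

```bash
python3 - <<'E'
from pre import *
F0=np.load('F0.npy');xy=np.array([.482,-.336]);t=np.array([.4637,-.3366])
for s in (.5,1.):
    robot.servo_line([*(xy+(t-xy)*s),.045],Ry(.6+6.4*s),speed=.03)
    print(robot.read_position(),(np.array(robot.read_force())-F0).round(2),np.round(robot.read_ft_torque(),2),robot.read_t())
snap('w5')
im,d,C=load('w5')
top=[(270,200),(330,200),(400,205),(330,230),(250,290),(320,300)]
print(withdepth(C,top,d).round(4).tolist())
E
```

```text
[ 0.47362793 -0.3365332   0.04552545] [ 2.49 -0.61  2.07] [ 0.08 -1.19  0.  ] 24.9583
[ 0.46251654 -0.33630348  0.04455156] [-0.72  0.08  1.85] [ 0.07 -0.03  0.09] 25.4167
[[0.4862, -0.3808, 0.0863], [0.4641, -0.3834, 0.0863], [0.4381, -0.3849, 0.0872], [0.4626, -0.3721, 0.0867], [0.491, -0.3434, 0.0853], [0.4628, -0.3429, 0.0862]]
```

View pics/w5.png

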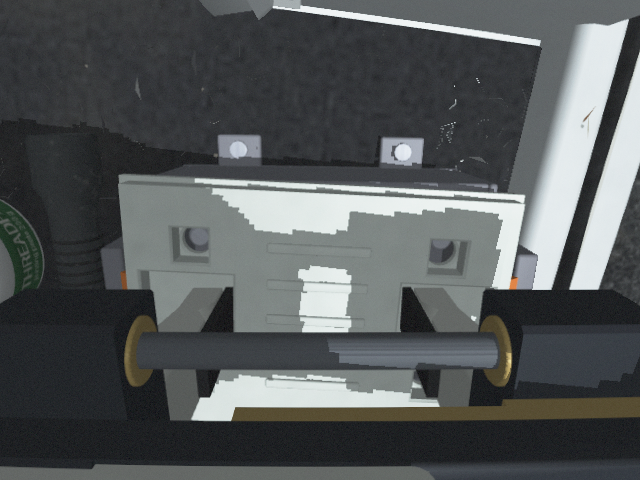

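Both clips now show at the cover's ends, (123,280) and (515,283). The cover lags in yaw by about 1.5–2.5° and is still riding (top at 0.0865). I'll compute the residual from the edge and hole pixels.

```bash
python3 - <<'E'
from pre import *
im,d,C=load('w5')
E=onplane(C,[(121,177),(523,197)],.0865);v=E[0]-E[1];a=np.arctan2(v[1],v[0]);print('back edge',E.round(4).tolist(),np.linalg.norm(v),np.degrees(a))
c=E.mean(0)[:2]+.053*np.array([-np.sin(a),np.cos(a)]);print('cover c',c)
F=onplane(C,[(239,149),(403,152)],.008);v=F[0]-F[1];b=np.arctan2(v[1],v[0]);print('feet',F.round(4).tolist(),np.degrees(b))
# w1 feet/rim consistency: y offset of the foot screw from box axis
print('foot in box', (F[:,:2]-[.4637,-.3366])@np.array([[np.cos(.105),-np.sin(.105)],[np.sin(.105),np.cos(.105)]]))
g=im[160:300,100:540];g=cv2.resize(g,None,fx=1.8,fy=1.8,interpolation=cv2.INTER_CUBIC);save('w5c',(255*(g/255.)**.5).astype(np.uint8))
E
```

```text
back edge [[0.5414, -0.3828, 0.0865], [0.3927, -0.3935, 0.0865]] 0.149176346762597 4.1089115509248355
cover c [ 0.46325128 -0.33527614]
feet [[0.5129, -0.3912, 0.008], [0.4235, -0.4005, 0.008]] 5.948574052989374
foot in box [[ 0.04318879 -0.05944057]
 [-0.04665734 -0.05933475]]
```

View pics/w5c.png

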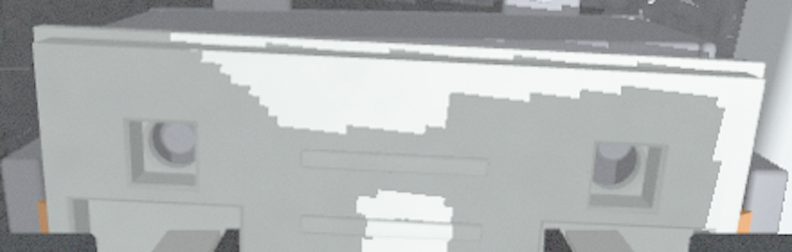

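The cover is at yaw 4.1° against the box's 5.95°, about 1.3 mm too far in +y, and pin tops show toward -y in the holes. I'll over-rotate the tool to take up the slack, press lightly and nudge in -y until it drops, watching the cover's top height in depth.

```bash
cat >> pre.py <<'E'
def look(yaw):
    "cover top heights left/mid/right, from depth, points fixed in tool frame"
    C=cam('wrist');im,d=robot.grab_frame('wrist')
    r=[]
    for u,v in ((150,230),(230,215),(320,225),(400,220),(490,230)):
        vv,uu=np.mgrid[v-4:v+5:2,u-6:u+7:3];r.append(float(np.median(withdepth(C,np.c_[uu.ravel(),vv.ravel()],d)[:,2]).round(4)))
    return r,im,d,C
E
python3 - <<'E'
from pre import *
F0=np.load('F0.npy');t=np.array([.4637,-.3363])
robot.servo_line([*t,.0445],Ry(9),speed=.02)
def rep(k):
    f=np.array(robot.read_force())-F0;r=look(9);print(k,robot.read_position().round(4),f.round(2),r[0],robot.read_t());return f,r
f,r=rep('rot')
z=.0445
for k in range(8):
    if min(r[0][0],r[0][4],r[0][2])<.0842 and max(r[0])<.0855: break
    if f[2]<4: z-=.0005
    if f[2]>10: z+=.0005
    t=t+[0,-.0006]
    robot.servo_line([*t,z],speed=.02);f,r=rep(k)
_,im,d,C=r;save('w6',im);np.savez('pics/w6.npz',im=im,d=d,T=C[2])
E
```

```text
rot [ 0.4628 -0.3359  0.0443] [-2.11  1.89  5.3 ] [0.0854, 0.0857, 0.0862, 0.0866, 0.087] 25.7667
0 [ 0.4628 -0.3363  0.0443] [-1.73  3.94  3.95] [0.0851, 0.0857, 0.0859, 0.0861, 0.0867] 26.0667
1 [ 0.4632 -0.3374  0.0436] [ 0.14 -0.17 -0.42] [0.0815, 0.0811, 0.081, 0.0808, 0.0809] 26.3667
```

View pics/w6.png

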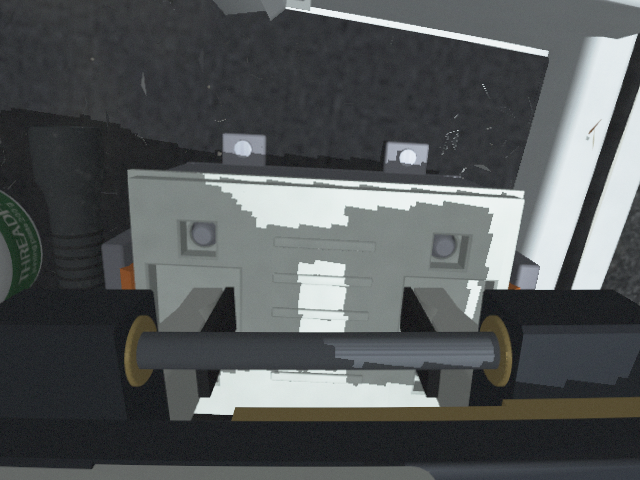

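It dropped over the pins: the top went from 0.0865 to 0.081 level, and pins fill both visible holes at (203,235) and (443,246). I'll square the tool to the box and press in small steps with a force cap.

```bash
python3 - <<'E'
from pre import *
F0=np.load('F0.npy');t=np.array([.4632,-.337]);z=.0435
robot.servo_line([*t,z],Ry(6.3),speed=.03)
fm=0
while z>.0285 and robot.read_t()<43:
    z-=.0008;robot.servo_line([*t,z],speed=.02)
    f=np.array(robot.read_force())-F0;p=robot.read_position();fm=max(fm,f[2])
    print(round(z,4),p.round(4),f.round(1),np.round(robot.read_ft_torque(),2),round(robot.read_t(),2))
    if f[2]>32: break
r=look(6);print(r[0],robot.read_t());_,im,d,C=r;save('w7',im);np.savez('pics/w7.npz',im=im,d=d,T=C[2])
E
```

```text
0.0427 [ 0.4631 -0.337   0.0426] [ 0.2 -0.7  0.1] [ 0.08 -0.04 -0.03] 26.87
0.0419 [ 0.4632 -0.337   0.0419] [-0.5 -0.4  0.7] [ 0.09 -0.09 -0.05] 27.12
0.0411 [ 0.4632 -0.337   0.041 ] [-0.1 -0.4 -0.8] [ 0.12 -0.05 -0.02] 27.37
0.0403 [ 0.4631 -0.337   0.0402] [-0.6  0.3 -1. ] [ 0.07 -0.07  0.  ] 27.62
0.0395 [ 0.4633 -0.337   0.0396] [-1.  -0.1  1.3] [ 0.05 -0.04 -0.01] 27.87
0.0387 [ 0.4636 -0.3371  0.0393] [-0.9  0.4  5.8] [0.56 0.1  0.02] 28.12
0.0379 [ 0.4639 -0.3372  0.0389] [-2.3  2.4  8. ] [0.83 0.21 0.07] 28.37
0.0371 [ 0.4641 -0.3374  0.0385] [-2.5  2.1  9.6] [0.87 0.37 0.11] 28.62
0.0363 [ 0.4642 -0.3375  0.0379] [-2.4  1.5 11.6] [0.85 0.49 0.03] 28.87
0.0355 [ 0.4638 -0.3375  0.0366] [-4.9 -2.7  3.8] [-0.71  1.46  0.02] 29.12
0.0347 [ 0.4626 -0.3371  0.035 ] [-2.3 -2.3  1.9] [-0.39  0.71 -0.07] 29.37
0.0339 [ 0.4626 -0.337   0.0336] [-4.  -1.6  2.9] [-0.46  1.11 -0.04] 29.62
0.0331 [ 0.4628 -0.3368  0.0327] [-3.4 -1.  -0.1] [-0.34  0.92  0.05] 29.87
0.0323 [ 0.4633 -0.3368  0.0321] [-1.5 -0.2 -0.8] [ 0.    0.44 -0.06] 30.12
0.0315 [ 0.4635 -0.3369  0.0319] [-3.4  1.4  5. ] [ 0.61  1.09 -0.03] 30.37
0.0307 [ 0.4634 -0.3369  0.0319] [-5.3  4.  12.1] [ 1.34  1.9  -0.07] 30.62
0.0299 [ 0.4635 -0.3369  0.0318] [-7.2  4.9 18.7] [ 2.12  2.61 -0.2 ] 30.87
0.0291 [ 0.4635 -0.337   0.0318] [-9.3  6.9 25.1] [ 2.93  3.35 -0.15] 31.12
0.0283 [ 0.4635 -0.337   0.0317] [-11.1   8.9  32.5] [ 3.71  4.15 -0.21] 31.37
[0.0741, 0.074, 0.0741, 0.0739, 0.074] 31.4167
```

The press peaked at 32.5 N and stopped hard at TCP z 0.0318, which is 12.7 mm below riding contact. The cover top is level at 0.074. Releasing and checking from above.

```bash
python3 - <<'E'
from pre import *
F0=np.load('F0.npy');t=np.array([.4632,-.337])
robot.servo_line([*t,.035],speed=.03);print(robot.read_force()-F0)
robot.move_gripper(.84)
robot.servo_line([*t,.09],speed=.08);print(robot.read_force()-F0)
robot.servo_line([.4632,-.30,.23],speed=.2);robot.dwell(.2)
snap('w8');im,d,C=load('w8');print(robot.read_t())
g=im[60:270,170:450];save('w8c',(255*(cv2.resize(g,None,fx=2.8,fy=2.8,interpolation=cv2.INTER_CUBIC)/255.)**.5).astype(np.uint8))
E
```

```text
[-0.77334361 -1.31195415 -1.28559156]
[-0.1662267   0.01531312  0.34374816]
34.1
```

View pics/w8c.png

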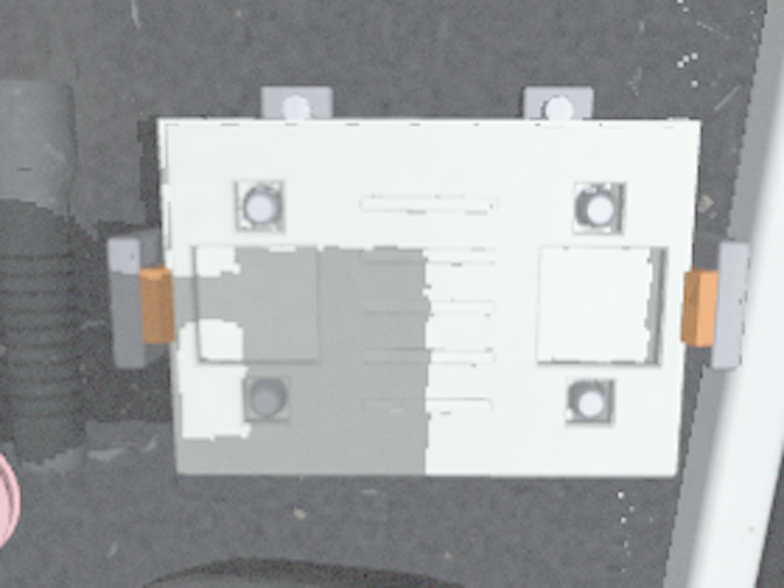

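The cover is square on the box. Pins are centred in all four holes, and both orange clips, (157,305) and (700,308), overlap the cover's ends. One numeric flatness check, then I'll hand in.

```bash
python3 - <<'E'
from pre import *
im,d,C=load('w8')
f=lambda p:crop2full(p,170,60,2.8)
P=withdepth(C,np.round(f([[190,150],[430,150],[670,150],[190,450],[430,450],[660,450],[520,300],[340,230]])),d)
A=np.c_[P[:,:2]-[.463,-.337],np.ones(len(P))];s=np.linalg.lstsq(A,P[:,2],rcond=None)[0];print(P[:,2].round(4),'tilt',np.hypot(*s[:2]),'z',s[2])
print('floors',withdepth(C,np.round(f([[280,300],[600,300]])),d).round(4).tolist())
H=onplane(C,f([[159,120],[699,120],[677,474],[178,474]]),.074);print('centre',H.mean(0),'yaw',np.degrees(np.arctan2(*(H[0]-H[1])[[1,0]])))
z=np.load('pics/top0.npz');T=cam('top');im2,d2=robot.grab_frame('top')
diff=cv2.absdiff(z['im'],im2).max(2)
for n,(u,v) in dict(torch=(322,253),tin=(314,217),tape=(279,236)).items(): print(n,(diff[v-12:v+12,u-12:u+12]>60).mean())
print(robot.read_force(),robot.read_t());robot.job_done()
E
```

```text
[0.0737 0.0736 0.0748 0.0734 0.0749 0.0733 0.0729 0.0737] tilt 0.00272322822562335 z 0.07379176766099012
floors [[0.5076, -0.3325, 0.0653], [0.41, -0.3433, 0.0649]]
centre [ 0.46262878 -0.33743119  0.074     ] yaw 6.320978899223264
torch 0.0
tin 1.0
tape 0.7413194444444444
[ 0.83579359  0.24068485 -0.89354518] 34.15
the job is handed in; nothing more can be done
```

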